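# Set the length stop with its knurled wheel and lock it

### The job

Set the length stop on the bench: roll its knurled adjuster wheel lightly under a fingertip, without gripping it or bearing down hard on it, stroke after stroke, until the gap has closed so far that the sliding jaw's face is level with the gauge mark (the line scribed on the small clip beside it; roll back if you overshoot). Then press the raised lock lever fully down with a fingertip and move clear. Do not push the jaw itself, and do not shift or lift the things standing round the fixture.

Things in the scene. Friction and masses are not known exactly. Their poses are not given: they have to be found in the camera images.
- stop_fixture: Length-stop fixture, fixed. Base plate 90 (x) x 300 (y) x 12 mm; origin under its centre, z up, y along the slide from lever end (-y) to anvil end (+y). At y (mm): lock lever -147 to -77 when level, grey wheel housing -68 to 8, jaw face 65 at start, face of the fixed anvil 120 (anvil 50 high). Housing cheeks 15 to 21 mm either side of the centre line, tops 74 above the bench.
- wheel_crown (a point): Top of the knurled steel wheel (60 mm diameter, 26 wide, level axis along fixture x), 85 mm above the bench at fixture y = -30; fixed point. Press lightly on it (4 to 10 N, kept up; about 1.5 N of drag turns it) and stroke along y: toward +y moves the jaw to +y and closes the gap, toward -y opens it; 30 mm of stroke without slip moves the jaw 7 mm; a light touch slips. Avoid having the seam between two fingertips over the crown.
- adjuster_wheel (a joint): Turn of the wheel in rad: about 0 at the start, grows as the crown rolls toward the anvil (+y); jaw travel = 7 mm per rad; range 0 to 7.1; stays where it is left.
- sliding_jaw: Steel jaw block 56 (x) x 24 (y) mm with its top 50 mm above the bench, on a rack bar driven by the wheel. Origin at the lower edge of its measuring face (which looks to +y, toward the anvil), on the centre line; axes as the fixture's. Must not be pushed directly.
- jaw_face (a point): Point on the jaw's measuring face, at its top corner on the side of the clip (fixture -x side), 50 mm above the bench; moves with the jaw.
- gauge_clip: Small upright dark clip 12 (x) x 16 (y) x 36 mm on the base plate along its -x edge, beside the jaw's path, with a light line scribed in its middle over its top and front; fixed, but at a different place along the slide each time, 13 to 31 mm nearer the anvil than the jaw's face at the start. Origin at its underside, in the plane of the line; axes as the fixture's.
- gauge_mark (a point): The gauge mark: the scribed line at the clip's top edge next to the jaw, 48 mm above the bench. The jaw is set when jaw_face and gauge_mark have the same position along the fixture's y axis.
- lock_lever (a joint): Lock lever angle in rad: 0 to 0.06 raised (start), 0.5 pressed fully down (level, at its stop). Stiff hinge of about 0.05 N m; stays where it is left.
- lever_paddle (a point): Tip of the lever's black paddle (24 mm wide, 26 long, 7 thick). Hinge along fixture x at y = -85 mm, 30 mm above the bench; the tip is 64 mm from it toward -y, at the start about 60 mm above the bench and 56 mm beyond the hinge. Level, the lever's top is 33 mm above the bench. Pressing straight down at y = -133 mm (48 mm beyond the hinge; 2 to 6 N) swings it all the way.
- offcut_block: Loose bystander, leave alone: wooden block 58x69x30 mm beyond the anvil end. Origin at the centre of its underside.
- thick_block: Loose bystander, leave alone: wooden cube 63x63x50 mm behind the lever end. Origin at the centre of its underside.
- battery: Loose bystander, leave alone: AA battery lying in front of the fixture, 14 mm thick, 50 mm long. Origin at the centre of its underside.
- small_eraser: Loose bystander, leave alone: eraser about 38x41x12 mm in front of the fixture. Origin at the centre of its underside.
- sand_jar: Loose bystander, leave alone: little jar with a lid, 37 mm across, 55 mm high, behind the fixture. Origin at the centre of its underside.
- glue: Loose bystander, leave alone: glue bottle 48x52 mm, 134 mm high, behind the anvil end. Origin at the centre of its underside.
- thin_tape: Loose bystander, leave alone: roll of tape 64 mm across, 19 mm high, in front of the fixture. Origin at the centre of its underside.

How it is judged:
By the outcome, as a careful person would: the job done as asked, in the order asked, and still so for the second after the job is handed in, with the robot touching nothing.
It also fails if it takes over 58 s, if anything falls off the work surface, if the arm or the gripper's body presses on something with over 40 N, if the wrist force passes 120 N, or if a joint passes its speed limit or range.

### The arm

A 6-joint arm with a two-finger parallel gripper is mounted at the origin on the work surface; the furniture and walls round the work are solid. World frame = base frame: x ahead of the robot, y to its left, z up, the work surface at z = 0. Lengths are in m, angles in rad, forces in N, time in s.
With the tool pointing down it reaches from about 0.425 to 0.95 m from the base axis. Payload 3.5 kg.
Tool frame: the origin (TCP) lies at the very end of the fingers, on their centre line; the grasp point (between the pads) lies 19 mm behind it (robot.grasp_offset is the distance from the TCP to the grasp point, in m); z points along the fingers, y is the line along which they close (so a half turn about z gives the same grasp; the last joint's range is limited). The gripper opens to 85 mm and grips with 20 to 120 N. Pads are 22 mm wide; open, the fingers measure 114 mm over their backs; the gripper's body (76 mm by 85 mm) begins 54 mm behind the grasp point. The pads swing forward as they close: fully open they stand 13 mm farther back than shut.
Start: joints at [1.169, 0.286, 1.577, -0, 1.279, -0.15], TCP at [0.168, 0.654, 0.231] pointing down, gripper open.
Joint ranges: [-2.77, 2.77], [-0.9, 2.22], [0.21, 2.48], [-1.53, 4.67], [0.24, 2.81], [-2.84, 2.84]. Speed limits (rad/s): [2.79, 2.79, 3.14, 3.14, 3.14, 3.14].

### API

Orientations are given as a unit quaternion [w, x, y, z].
In Python, from station import robot gives the robot as it stands. The module is installed in compiled form; this text tells all that it offers.
- The arm moves only by the shell command python3 -m inch 'ROWS'. ROWS is JSON, a list of rows, each a list of 7 numbers: the turn, a rotation vector about the tool's x, y, z each as a share of 45 degrees, from -1 to 1, then the shift along the tool's x, y, z each as a share of 0.4 m, from -1 to 1, then the gripper command: -1 is fully open, 1 is shut, values between are in proportion. A call has 1 to 12 rows; each row is the pose to reach, as a shift and turn from the pose commanded when the call began, along the tool's axes at that moment; what a row does not reach only later rows make up. A row lasts 1/10 s, in which the tool goes at most 50 mm and 8.59 degrees, less where a joint would pass 70% of its speed; a pose out of reach is approached as far as the arm can. A call with a number of a shift or a turn outside -1 to 1 is refused whole. A call with a gripper value outside its range is refused whole. The fingers move at their own pace and stop on an object; the grip force is fixed at half the most. Time passes only in rows, so rows that repeat a pose let the fingers close. It gives the time, the measured TCP pose, the force, the opening and the grip force at its end, in the units of the state.
- robot.get_state(): the state, without advancing time (a new reading comes with each control period).
- robot.camera(name): name is "scene" or "top"; returns (picture, depth): 384x512x3 uint8, red, green, blue; 384x512 float32, m along the optical axis (not along the pixel's ray), 0 where there is no reading.
- robot.camera_model(name): a dict with "fx", "fy", "cx", "cy" (pixels), "D" ([k1, k2, p1, p2, k3] as OpenCV has them; the pictures are not rectified), "R" (3x3) and "t" (3): a world point X has camera coordinates R X + t. Camera axes: x right, y down, z forward; pixel columns grow to the right and rows downward; lengths in m; the calibration is good to about 2 mm. A picture is of the moment at which its call begins. camera_model takes no time and is no camera call.
- robot.finish_job(): hands the job in; it is judged then, once.
Trained networks look in the newest picture that a camera, given by its name, has taken for a name from the list of things; names that differ only in an ending like _2 or _b are one class to them, and where a whole thing is asked for, a point or a joint stands for the part that bears it (a point fixed in the world has none). Each returns a list of dicts, best first, with "conf" (0 to 1); they miss things now and then, are a little off and sometimes report something else, mostly with a low value. They report only what shows in the picture. A call takes as long as a camera call.
- robot.boxes_of(thing, camera): "xy" ([column, row] in pixels, amid what is visible of it).
- robot.silhouettes(thing, camera): "region" (384x512 bool, what is visible of it) and "xy" ([column, row] in pixels, amid what is visible of it).
The state is a dict: "clock": time; "qpos": joint angles; "joint_vel": joint speeds; "tau": joint torques, N m; "tcp_pos": TCP position; "tool_rot": TCP orientation; "wrist_force": force on the tool from outside, world axes, zero at the start; "ft_torque": the same for the moment, N m; "opening": finger opening in m; "gripper_force": force on a finger pad.
Only numpy, scipy, OpenCV 4.12 (cv2) and the standard library are available. Lean on these libraries where they do the work, as an engineer would, in place of code of your own. Each camera call takes 0.05 s, during which the arm holds its last target. There are 200 camera calls.

## Working session

There is one attempt and no reset: what is moved stays moved. The work goes in short steps, Python scripts to look and compute and a shell command to move; the robot and the scene stay as the last step left them, time stands still between calls to the robot, and variables do not carry over. Pictures are saved under pics/ and viewed, at most 10 in all, crops included, and the job is handed in when it is done.

```bash
mkdir -p pics; cat > h.py <<'E'
import numpy as np, cv2
from station import robot
def model(c):
    m=robot.camera_model(c); K=np.array([[m['fx'],0,m['cx']],[0,m['fy'],m['cy']],[0,0,1]]); return K,np.array(m['D']),np.array(m['R']),np.array(m['t'])
def ray_z(c,px,z):
    K,D,R,t=model(c); u=cv2.undistortPoints(np.array([[px]],float),K,D)[0,0]
    d=R.T@np.array([u[0],u[1],1]); o=-R.T@t; return o+d*(z-o[2])/d[2]
def unproj(c,uv,dep):
    K,D,R,t=model(c); uv=np.asarray(uv,float).reshape(-1,1,2); u=cv2.undistortPoints(uv,K,D)[:,0]
    dep=np.asarray(dep,float).reshape(-1,1); P=np.hstack([u*dep,dep]); return (P-t)@R
def proj(c,X):
    K,D,R,t=model(c); return cv2.projectPoints(np.asarray(X,float).reshape(-1,3),cv2.Rodrigues(R)[0],t,K,D)[0][:,0]
def save(n,im): cv2.imwrite('pics/'+n,cv2.cvtColor(im,cv2.COLOR_RGB2BGR))
E
python3 - <<'E'
from h import *
np.set_printoptions(precision=4,suppress=True)
print(robot.get_state())
for c in ('top','scene'):
    im,d=robot.camera(c); save(c+'0.png',im); np.savez(c+'0.npz',im=im,d=d)
    K,D,R,t=model(c); print(c,K[0,0],'cam',-R.T@t,'axis',R[2])
    for n in ('stop_fixture','adjuster_wheel','sliding_jaw','gauge_clip','gauge_mark','jaw_face','lock_lever','lever_paddle','wheel_crown'):
        try: print(n,[(np.round(b['xy'],1),round(b['conf'],2)) for b in robot.boxes_of(n,c)][:3])
        except Exception as e: print(n,e)
E
```

```text
{'clock': 0.0, 'qpos': array([ 1.169 ,  0.2872,  1.5782,  0.    ,  1.2786, -0.15  ]), 'joint_vel': array([ 0.0017,  0.0001, -0.0016,  0.002 ,  0.0002, -0.0019]), 'tau': array([ -0.0004, -40.5986, -29.2622,  -0.0001,   0.0059,   0.    ]), 'tcp_pos': array([0.1679, 0.6531, 0.2299]), 'tool_rot': array([-0.0003,  0.1255,  0.9921, -0.0012]), 'wrist_force': array([0.1544, 0.6742, 0.1913]), 'ft_torque': array([ 0.0433,  0.0167, -0.0188]), 'gripper_force': 0.0, 'opening': 0.08577608884766183}
top 421.0347981988791 cam [0.3569 0.2579 1.0304] axis [ 0.1293  0.0008 -0.9916]
stop_fixture [(array([300.1, 206.8]), 0.88)]
adjuster_wheel [(array([317.1, 203.8]), 0.74)]
sliding_jaw [(array([282.9, 205.7]), 0.65), (array([351.7, 206.7]), 0.38)]
gauge_clip [(array([263.5, 220.8]), 0.47)]
gauge_mark [(array([257.1, 221. ]), 0.38)]
jaw_face []
lock_lever [(array([351.4, 209.3]), 0.56), (array([280. , 203.1]), 0.32)]
lever_paddle [(array([353.3, 203.1]), 0.74)]
wheel_crown [(array([301.6, 206.2]), 0.67)]
scene 478.9676252689489 cam [ 0.1283 -0.3438  0.6247] axis [ 0.4101  0.6599 -0.6295]
stop_fixture [(array([262.1, 258.4]), 0.93), (array([219.3, 217.8]), 0.53)]
adjuster_wheel [(array([266.7, 239.9]), 0.84)]
sliding_jaw [(array([245.8, 219.2]), 0.9), (array([202.5, 182.4]), 0.61)]
gauge_clip [(array([223. , 217.7]), 0.72), (array([258.8, 158.4]), 0.49)]
gauge_mark [(array([218.2, 217.4]), 0.65), (array([349. , 270.9]), 0.25)]
jaw_face [(array([243.2, 218.9]), 0.51)]
lock_lever [(array([287.9, 277.7]), 0.68)]
lever_paddle [(array([292.1, 280.7]), 0.53)]
wheel_crown [(array([265.1, 258.3]), 0.67)]
```

```bash
python3 - <<'E'
import cv2,numpy as np
a=cv2.imread('pics/top0.png')[130:290,200:420]; b=cv2.imread('pics/scene0.png')[110:330,130:350]
cv2.imwrite('pics/c1.png',cv2.resize(a,(800,582),interpolation=cv2.INTER_CUBIC))
cv2.imwrite('pics/c2.png',cv2.resize(b,(600,600),interpolation=cv2.INTER_CUBIC))
E
```

```text
(no output)
```

View pics/c1.png

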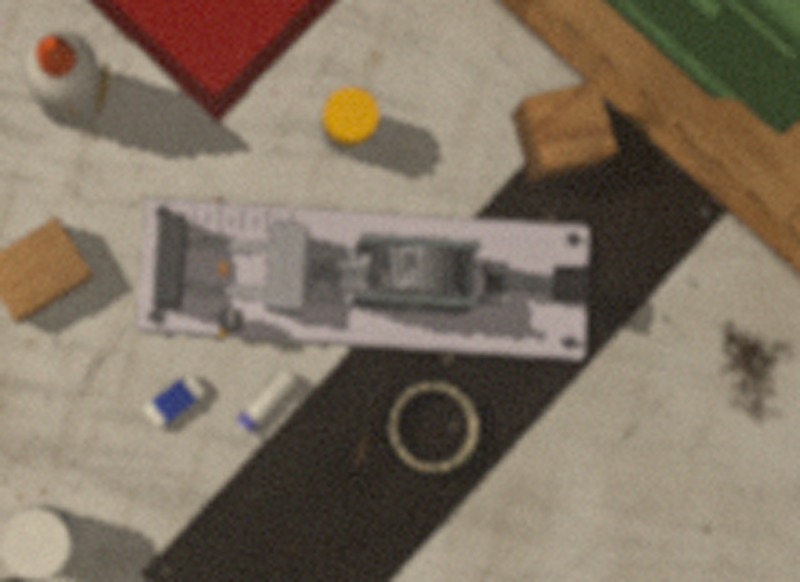

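View pics/c2.png

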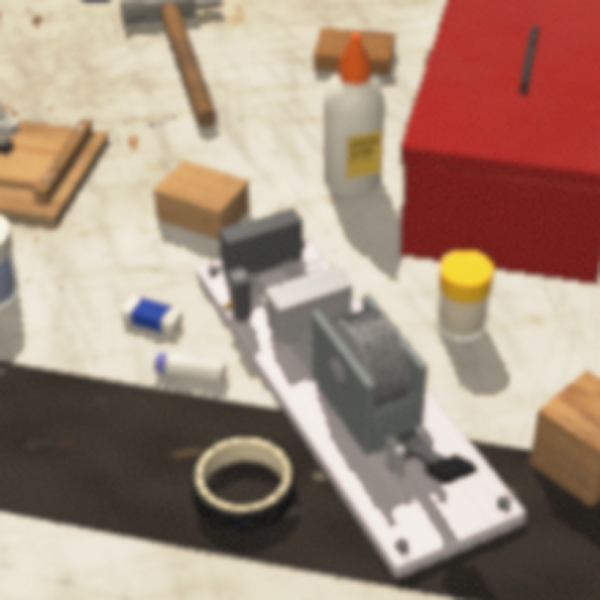

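The top view shows the fixture with the anvil at the left (crop column 170), the clip at crop (232,320), i.e. about pixel (264,218), the wheel at (417,268), and the lever paddle at (570,283). The scene view shows the same, with the clip at crop (241,295) and the paddle raised at (450,467).

```bash
python3 - <<'E'
from h import *
np.set_printoptions(precision=4,suppress=True)
ct=np.array([[147,200],[590,224],[585,360],[138,330]])/3.636+[200,130]
P=np.array([ray_z('top',p,0.012) for p in ct]); print(P)
print([np.linalg.norm(P[i]-P[(i+1)%4]) for i in range(4)])
for c in ('top','scene'):
    z=np.load(c+'0.npz'); im,d=z['im'],z['d']
    v,u=np.mgrid[0:384,0:512]; X=unproj(c,np.stack([u.ravel(),v.ravel()],1),d.ravel()).reshape(384,512,3)
    cen=P.mean(0)
    b=(im.min(2)>100)&(abs(X[...,2]-0.012)<.006)&(np.hypot(X[...,0]-cen[0],X[...,1]-cen[1])<.17)
    b=cv2.morphologyEx(b.astype(np.uint8),cv2.MORPH_OPEN,np.ones((3,3)))
    n,l,s,_=cv2.connectedComponentsWithStats(b); k=1+s[1:,4].argmax(); 
    ii=np.argwhere(d[200:215,280:320]>0); 
    W=np.array([ray_z(c,(uu,vv),.012)[:2] for vv,uu in np.argwhere(l==k)])
    r=cv2.minAreaRect((W*1000).astype(np.float32)); print(c,s[k],r)
# check heights
z=np.load('top0.npz');d=z['d']
for n,q in dict(wheel=(417,268),jaw=(287,262),clip=(232,318),anvil=(172,262),paddle=(570,283)).items():
    p=np.array(q)/3.636+[200,130]; w=d[int(p[1])-1:int(p[1])+2,int(p[0])-1:int(p[0])+2]; print(n,p,unproj('top',p,np.median(w)))
E
```

```text
[[0.519  0.3098 0.012 ]
 [0.4952 0.0126 0.012 ]
 [0.4041 0.0209 0.012 ]
 [0.4315 0.3174 0.012 ]]
[np.float64(0.2981934492359097), np.float64(0.09142664113595893), np.float64(0.29772708507492984), np.float64(0.08778698902965315)]
top [246 185 116  21 974] ((490.37054443359375, 157.01646423339844), (282.33251953125, 34.87160110473633), 84.70095825195312)Traceback (most recent call last):
  File "<stdin>", line 14, in <module>
  File "h.py", line 6, in ray_z
    K,D,R,t=model(c); u=cv2.undistortPoints(np.array([[px]],float),K,D)[0,0]
            ~~~~~^^^
  File "h.py", line 4, in model
    m=robot.camera_model(c); K=np.array([[m['fx'],0,m['cx']],[0,m['fy'],m['cy']],[0,0,1]]); return K,np.array(m['D']),np.array(m['R']),np.array(m['t'])
ValueError: time passes only in moves, steps and waits
```

```bash
python3 - <<'E'
s=open('h.py').read().replace("def model(c):","import functools\n@functools.lru_cache(None)\ndef model(c):")
s+='''
def frame(p): # p=(x,y,yaw): fixture->world
    c,s=np.cos(p[2]),np.sin(p[2]); return np.array([[c,-s,0],[s,c,0],[0,0,1]]),np.array([p[0],p[1],0])
def F2W(p,X): R,t=frame(p); return np.asarray(X,float).reshape(-1,3)@R.T+t
def samp(g,uv): return cv2.remap(g,uv[:,0].astype(np.float32).reshape(1,-1),uv[:,1].astype(np.float32).reshape(1,-1),cv2.INTER_LINEAR)[0]
'''
open('h.py','w').write(s)
E
cat > fit.py <<'E'
from h import *
from scipy.optimize import minimize
np.set_printoptions(precision=4,suppress=True)
def gray(c): return cv2.GaussianBlur(np.load(c+'0.npz')['im'].mean(2).astype(np.float32),(0,0),.7)
# visible plate edges sampled: all four outlines on top; contrast inside - outside by 3 mm
def segs():
    out=[]; n=80
    for x in(-.045,.045): y=np.linspace(-.148,.148,n); out.append((np.c_[np.full(n,x),y,np.full(n,.012)],np.array([np.sign(x),0,0])))
    for y in(-.15,.15): x=np.linspace(-.043,.043,30); out.append((np.c_[x,np.full(30,y),np.full(30,.012)],np.array([0,np.sign(y),0])))
    return out
S=segs()
def cost(p,cams):
    v=0
    for c in cams:
        g=G[c]
        for X,n in S:
            k=samp(g,proj(c,F2W(p,X-.003*n)))-samp(g,proj(c,F2W(p,X+.003*n))); v-=np.clip(k,-20,40).mean()
    return v
G={c:gray(c) for c in('top','scene')}
if __name__=='__main__':
  for cams in(('top',),('scene',),('top','scene')):
    best=None
    for dx in(-.003,0,.003):
      for dy in(-.003,0,.003):
        r=minimize(cost,[.4624+dx,.165+dy,-.084],args=(cams,),method='Nelder-Mead',options=dict(initial_simplex=np.array([.4624+dx,.165+dy,-.084])+np.array([[0,0,0],[.003,0,0],[0,.003,0],[0,0,.02]]),xatol=1e-5,fatol=1e-3))
        if best is None or r.fun<best.fun: best=r
    print(cams,best.x,best.fun)
  p=best.x
  # profiles along fixture y for clip & jaw
  for c in('top','scene'):
    y=np.arange(.04,.13,.002)
    # clip top at x=-? print location of the clip from network; jaw top line profile
    for x,z in((-.02,.05),(0,.05)):
        print(c,x,np.c_[y*1000,samp(G[c],proj(c,F2W(p,np.c_[np.full(len(y),x),y,np.full(len(y),z)])))].astype(int)[:,1].tolist())
  R,t=frame(p)
  for c,q in(('top',(263.8,217.5)),('scene',(218.4,210.))): print(c,(ray_z(c,q,.048)-t)@R)
E
python3 fit.py
```

```text
('top',) [ 0.4642  0.167  -0.099 ] -76.15867614746094
('scene',) [ 0.4646  0.1639 -0.104 ] -81.73772430419922
('top', 'scene') [ 0.4646  0.1665 -0.1013] -156.12660217285156
top -0.02 [99, 113, 127, 135, 137, 136, 136, 137, 137, 136, 137, 137, 136, 137, 139, 141, 141, 140, 139, 138, 136, 135, 135, 134, 128, 119, 106, 97, 92, 91, 91, 92, 93, 94, 94, 94, 93, 91, 86, 78, 72, 71, 75, 78, 78]
top 0 [93, 107, 120, 129, 134, 135, 136, 135, 136, 137, 137, 137, 137, 142, 152, 160, 163, 163, 161, 160, 162, 162, 157, 147, 132, 115, 105, 103, 103, 102, 102, 102, 102, 102, 102, 103, 103, 101, 97, 89, 77, 73, 74, 77, 77]
scene -0.02 [171, 195, 212, 220, 222, 223, 223, 222, 221, 218, 209, 195, 175, 158, 146, 141, 138, 133, 124, 112, 94, 80, 69, 63, 60, 60, 60, 60, 60, 60, 60, 60, 60, 61, 62, 63, 64, 69, 78, 90, 102, 111, 117, 120, 119]
scene 0 [163, 188, 205, 215, 218, 219, 219, 218, 218, 216, 207, 192, 170, 149, 133, 125, 121, 119, 116, 110, 101, 89, 77, 67, 62, 60, 59, 59, 59, 60, 60, 60, 60, 60, 60, 61, 63, 68, 76, 87, 99, 107, 114, 118, 123]
top [-0.0383  0.0848  0.048 ]
scene [-0.0329  0.086   0.048 ]
```

```bash
python3 - <<'E'
from fit import *
P={'top':[.4642,.1670,-.1],'scene':[.4646,.1639,-.102]}
y=np.arange(.060,.112,.001)
out=[]
for c in('top','scene'):
    p=P[c]; im=np.load(c+'0.npz')['im']
    g=im.mean(2).astype(np.float32)
    # rectified patch at z=.048: 0.25mm/px, rows = x from -.055..0.03, cols y .04...13
    yy=np.arange(.04,.13,.00025); xx=np.arange(-.06,.035,.00025); YY,XX=np.meshgrid(yy,xx)
    uv=proj(c,F2W(p,np.c_[XX.ravel(),YY.ravel(),np.full(XX.size,.048)])).astype(np.float32).reshape(len(xx),len(yy),2)
    r=cv2.remap(im,uv[...,0],uv[...,1],cv2.INTER_CUBIC); r=np.ascontiguousarray(r)
    for k in range(0,len(yy),40): cv2.line(r,(k,0),(k,6 if k%80 else 12),(255,0,0),1)
    out.append(r)
    for x in(-.042,-.039,-.036,-.033): print(c,x,samp(g,proj(c,F2W(p,np.c_[np.full(len(y),x),y,np.full(len(y),.048)]))).astype(int).tolist())
save('rect0.png',np.hstack(out))
E
```

```text
top -0.042 [108, 104, 100, 100, 102, 104, 105, 106, 105, 104, 104, 105, 106, 106, 106, 104, 100, 96, 89, 83, 78, 74, 74, 76, 79, 82, 85, 82, 80, 79, 78, 82, 93, 104, 117, 130, 136, 139, 142, 144, 146, 146, 146, 148, 151, 154, 158, 161, 163, 165, 165, 165]
top -0.039 [130, 129, 128, 126, 122, 118, 116, 115, 114, 115, 115, 115, 114, 116, 117, 117, 114, 110, 99, 87, 81, 75, 75, 82, 88, 93, 98, 95, 91, 85, 80, 76, 81, 85, 92, 99, 105, 108, 111, 112, 112, 114, 115, 118, 119, 122, 126, 131, 134, 137, 139, 141]
top -0.036 [160, 159, 159, 158, 153, 148, 146, 146, 146, 147, 147, 149, 151, 152, 152, 150, 144, 137, 122, 106, 95, 86, 80, 87, 92, 100, 107, 106, 99, 92, 86, 80, 80, 81, 85, 90, 94, 97, 100, 101, 103, 104, 105, 106, 106, 105, 107, 109, 110, 110, 110, 111]
top -0.033 [155, 158, 160, 163, 164, 165, 166, 166, 166, 167, 168, 168, 168, 168, 168, 167, 161, 154, 143, 130, 118, 109, 100, 102, 103, 105, 109, 108, 99, 91, 87, 83, 85, 89, 94, 99, 105, 104, 103, 104, 106, 108, 108, 108, 108, 108, 107, 106, 106, 107, 107, 106]
scene -0.042 [69, 64, 63, 63, 63, 62, 61, 61, 61, 61, 62, 63, 62, 62,
[... 213 characters left out ...]
80, 77, 74, 69, 65, 64, 63, 63, 62, 61, 62, 64, 66, 71, 77, 83, 91, 99, 107, 114, 121, 127, 131, 134, 137, 135, 133, 130, 123, 114, 106, 98, 89, 82, 76, 73, 70, 69, 73, 77, 81, 82, 86, 91, 97, 100, 100, 101]
scene -0.036 [132, 130, 125, 119, 114, 110, 106, 100, 95, 89, 82, 77, 74, 71, 67, 66, 69, 72, 78, 86, 93, 101, 109, 118, 127, 134, 140, 145, 146, 146, 144, 137, 129, 121, 111, 101, 92, 83, 76, 70, 66, 65, 64, 64, 64, 64, 64, 63, 64, 65, 65, 66]
scene -0.033 [146, 142, 137, 132, 128, 125, 122, 120, 118, 115, 110, 106, 102, 97, 93, 89, 86, 85, 86, 89, 93, 97, 103, 110, 116, 124, 129, 133, 136, 137, 135, 132, 126, 117, 107, 98, 90, 82, 74, 69, 65, 61, 61, 61, 61, 61, 61, 62, 62, 62, 62, 62]
```

View pics/rect0.png

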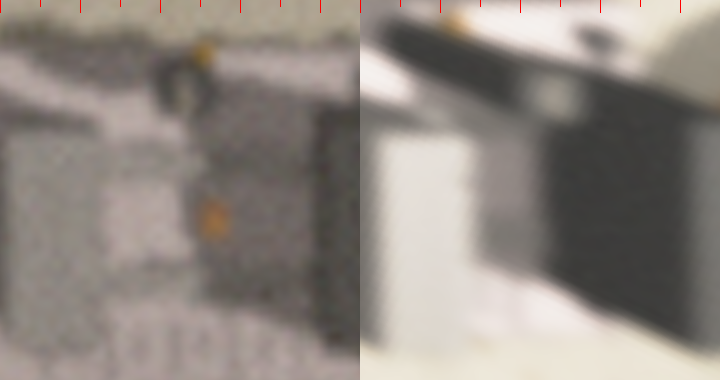

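The rectified views show the jaw face at y≈65 mm and the scribed line peaking at ≈86.3 mm in both cameras (after each camera's bias). That makes the travel about 21 mm, or roughly 91 mm of stroke. Next I move over the wheel, with the fingers shut and the seam beside the wheel.

```bash
cat >> h.py <<'E'
POSE=[.4644,.1655,-.100]
def need(X,shift_only=False):
    """shares to bring TCP to fixture point X (m), tool y along fixture +x, tool down"""
    from scipy.spatial.transform import Rotation as Ro
    s=robot.get_state(); q=s['tool_rot']; R=Ro.from_quat(q[[1,2,3,0]])
    Rf,_=frame(POSE); T=np.c_[Rf[:,1],Rf[:,0],[0,0,-1]]
    w=(R.inv()*Ro.from_matrix(T)).as_rotvec(); d=R.inv().apply(F2W(POSE,X)[0]-s['tcp_pos'])
    print('clock',s['clock'],'tcp fixt',((s['tcp_pos']-F2W(POSE,[0,0,0])[0])@Rf).round(4),'F',s['wrist_force'].round(2))
    print('turn',(w/np.deg2rad(45)).round(4),'shift',(d/.4).round(4))
E
python3 -m inch '[[0,0,0.9,-0.533,-0.533,0,1],[0,0,0.9,-0.533,-0.533,0,1],[0,0,0.9,-0.533,-0.533,0,1],[0,0,0.9,-0.533,-0.533,0,1],[0,0,0.9,-0.533,-0.533,0,1],[0,0,0.9,-0.533,-0.533,0,1],[0,0,0.9,-0.533,-0.533,0,1],[0,0,0.9,-0.533,-0.533,0,1],[0,0,0.9,-0.533,-0.533,0,1]]'
python3 -c "
from h import *
need([.014,-.036,.105])"
```

```text
clock: 1.9
tcp_pos: [0.3212, 0.3948, 0.2316]
tool_rot: [-0.0, 0.461, 0.887, 0.0]
wrist_force: [-0.4, -0.6, -0.0]
opening: -0.0
gripper_force: 0.0
clock 1.9 tcp fixt [-0.1654  0.2139  0.2316] F [-0.41 -0.59 -0.01]
turn [ 3.000e-04 -1.000e-03  9.074e-01] shift [-0.766  -0.0693  0.3159]
```

```bash
python3 -m inch '[[0,0,0.907,-0.766,-0.069,0.1,1],[0,0,0.907,-0.766,-0.069,0.1,1],[0,0,0.907,-0.766,-0.069,0.1,1],[0,0,0.907,-0.766,-0.069,0.1,1],[0,0,0.907,-0.766,-0.069,0.1,1],[0,0,0.907,-0.766,-0.069,0.1,1],[0,0,0.907,-0.766,-0.069,0.1,1],[0,0,0.907,-0.766,-0.069,0.1,1],[0,0,0.907,-0.766,-0.069,0.316,1],[0,0,0.907,-0.766,-0.069,0.316,1],[0,0,0.907,-0.766,-0.069,0.316,1],[0,0,0.907,-0.766,-0.069,0.316,1]]'
python3 - <<'E'
from h import *
need([.014,-.038,.087])
ims=[robot.camera(c)[0] for c in('top','scene')]
a=cv2.resize(ims[0][130:290,200:420],(400,291),interpolation=3); b=cv2.resize(ims[1][110:330,130:350],(400,400),interpolation=3)
save('v1.png',np.hstack([np.vstack([a,np.zeros((109,400,3),np.uint8)]),b]))
E
```

```text
clock: 3.1
tcp_pos: [0.4744, 0.1293, 0.1052]
tool_rot: [-0.0, 0.741, 0.672, -0.0]
wrist_force: [0.8, -0.7, 1.3]
opening: 0.0001
gripper_force: 0.0
clock 3.1 tcp fixt [ 0.0136 -0.035   0.1052] F [ 0.78 -0.66  1.35]
turn [-0.0013 -0.0002  0.0034] shift [-0.0074  0.001   0.0456]
```

View pics/v1.png

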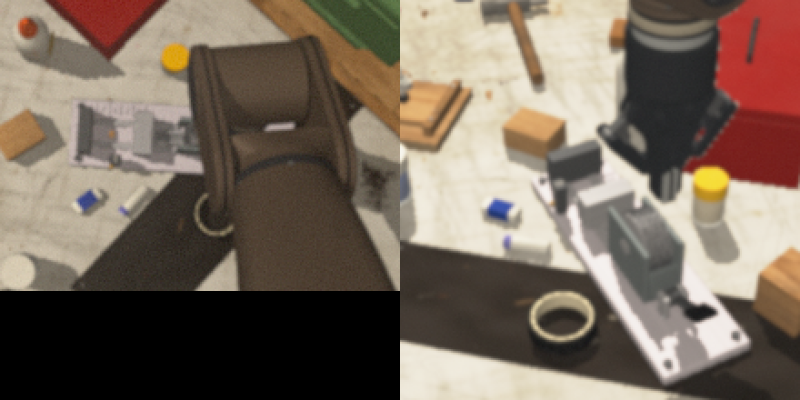

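The top view now has the arm over the wheel, while the jaw and clip stay visible at about (150,130) and (113,160). The scene view shows the fingertips shut at (665,190), just beyond the wheel at (640,230). Now a light touch-down.

```bash
python3 -m inch '[[0,0,0,-0.0075,0,0.03,1],[0,0,0,-0.0075,0,0.045,1],[0,0,0,-0.0075,0,0.0475,1],[0,0,0,-0.0075,0,0.0475,1]]'; python3 -m inch '[[0,0,0,0,0,0.0025,1],[0,0,0,0,0,0.0025,1]]'; python3 -m inch '[[0,0,0,0,0,0.0025,1],[0,0,0,0,0,0.0025,1]]'
```

```text
clock: 3.6
tcp_pos: [0.4745, 0.1244, 0.0857]
tool_rot: [-0.0, 0.742, 0.671, -0.0]
wrist_force: [-0.7, -0.5, -0.1]
opening: 0.0003
gripper_force: 0.0
clock: 3.8
tcp_pos: [0.4748, 0.1244, 0.085]
tool_rot: [0.0, 0.742, 0.671, 0.0]
wrist_force: [0.0, -0.3, -0.2]
opening: 0.0
gripper_force: 0.0
clock: 4.0
tcp_pos: [0.475, 0.1245, 0.0846]
tool_rot: [0.0, 0.742, 0.671, 0.0]
wrist_force: [-1.2, -0.0, 3.1]
opening: 0.0001
gripper_force: 1.7
```

```bash
python3 -m inch '[[0,0,0,0,0,0.001,1],[0,0,0,0,0,0.001,1]]'; python3 -m inch '[[0,0,0,0.005,0,0,1],[0,0,0,0.01,0,0,1],[0,0,0,0.015,0,0,1],[0,0,0,0.02,0,0,1]]';python3 -m inch '[[0,0,0,0.005,0,0,1],[0,0,0,0.01,0,0,1],[0,0,0,0.015,0,0,1],[0,0,0,0.02,0,0,1]]'
cat > meas.py <<'E'
from h import *
# jaw displacement since start by matching the jaw-edge profile, both cameras; rectified strips at z=.05
P={'top':[.4642,.1670,-.1],'scene':[.4646,.1639,-.102]}
y=np.arange(.03,.12,.00025)
def strip(c,im,xs):
    g=cv2.GaussianBlur(im.mean(2).astype(np.float32),(0,0),.6)
    return np.mean([samp(g,proj(c,F2W(P[c],np.c_[np.full(len(y),x),y,np.full(len(y),.05)]))) for x in xs],0)
def edge(f):  # subpixel location of the jaw's +y top edge: step from jaw top to floor, peak of |gradient|
    return f
def jaw(n=3,verbose=True):
    res={}
    for c in('top','scene'):
        im=np.mean([robot.camera(c)[0].astype(np.float32) for _ in range(n)],0)
        np.save(c+'_last.npy',im)
        xs=np.arange(-.024,.0,.002)
        a=strip(c,np.load(c+'0.npz')['im'],xs); b=strip(c,im,xs)
        # template: jaw top between both edges y .036...068 of start
        t0=(y>.038)&(y<.069); t=np.gradient(cv2.GaussianBlur(a[None],(0,0),4)[0])[t0]; gb=np.gradient(cv2.GaussianBlur(b[None],(0,0),4)[0])
        i0=np.argmax(t0); sc=[]
        for k in range(0,124):
            w=gb[i0+k:i0+k+len(t)]; sc.append(((w-t)**2).sum())
        sc=np.array(sc); k=sc.argmin(); s=0
        if 0<k<len(sc)-1: s=.5*(sc[k-1]-sc[k+1])/(sc[k-1]-2*sc[k]+sc[k+1])
        res[c]=((k+s)*.25,sc[k]/(t**2).sum())
    print('jaw travel mm',res); return res
if __name__=='__main__': jaw()
E
python3 meas.py
```

```text
clock: 4.2
tcp_pos: [0.4751, 0.1245, 0.0844]
tool_rot: [0.0, 0.742, 0.671, 0.0]
wrist_force: [-2.1, -0.9, 5.7]
opening: -0.0003
gripper_force: 2.9
clock: 4.6
tcp_pos: [0.4758, 0.1324, 0.0848]
tool_rot: [0.0, 0.742, 0.671, -0.0]
wrist_force: [-3.2, -0.8, 8.5]
opening: -0.0002
gripper_force: 4.1
clock: 5.0
tcp_pos: [0.4765, 0.1404, 0.0848]
tool_rot: [0.0, 0.742, 0.671, -0.0]
wrist_force: [-4.0, -1.3, 8.0]
opening: 0.0002
gripper_force: 4.0
jaw travel mm {'top': (np.float64(3.9019139111042023), np.float32(0.009035544)), 'scene': (np.float64(3.8993290662765503), np.float32(0.0024358288))}
```

```bash
python3 -m inch '[[0,0,0,0,0,-0.015,1],[0,0,0,-0.0375,0,-0.015,1],[0,0,0,-0.0375,0,-0.0025,1],[0,0,0,-0.0375,0,-0.0005,1],[0,0,0,-0.0325,0,-0.0005,1],[0,0,0,-0.0275,0,-0.0005,1],[0,0,0,-0.0225,0,-0.0005,1],[0,0,0,-0.0175,0,-0.0005,1],[0,0,0,-0.0125,0,-0.0005,1],[0,0,0,-0.0075,0,-0.0005,1],[0,0,0,-0.0025,0,-0.0005,1],[0,0,0,0.005,0,-0.0005,1]]'; python3 -c "
import meas; meas.jaw(2)"
```

```text
clock: 6.5
tcp_pos: [0.4771, 0.1427, 0.0847]
tool_rot: [0.0, 0.742, 0.671, 0.0]
wrist_force: [-1.9, -0.8, 6.8]
opening: -0.0001
gripper_force: 3.2
jaw travel mm {'top': (np.float64(7.9825010020285845), np.float32(0.015421205)), 'scene': (np.float64(8.141736969351768), np.float32(0.009722082))}
```

```bash
python3 -m inch '[[0,0,0,0,0,-0.015,1],[0,0,0,-0.0425,0,-0.015,1],[0,0,0,-0.0425,0,-0.0025,1],[0,0,0,-0.0425,0,0,1],[0,0,0,-0.0375,0,0,1],[0,0,0,-0.0325,0,0,1],[0,0,0,-0.0275,0,0,1],[0,0,0,-0.0225,0,0,1],[0,0,0,-0.0175,0,0,1],[0,0,0,-0.0125,0,0,1],[0,0,0,-0.0075,0,0,1],[0,0,0,0,0,0,1]]'; python3 -m inch '[[0,0,0,0,0,-0.015,1],[0,0,0,-0.0425,0,-0.015,1],[0,0,0,-0.0425,0,-0.0025,1],[0,0,0,-0.0425,0,0,1],[0,0,0,-0.0375,0,0,1],[0,0,0,-0.0325,0,0,1],[0,0,0,-0.0275,0,0,1],[0,0,0,-0.0225,0,0,1],[0,0,0,-0.0175,0,0,1],[0,0,0,-0.0125,0,0,1],[0,0,0,-0.0075,0,0,1],[0,0,0,0,0,0,1]]'; python3 -c "
import meas; meas.jaw(2)"
```

```text
clock: 7.9
tcp_pos: [0.4769, 0.1429, 0.0847]
tool_rot: [0.0, 0.742, 0.671, -0.0]
wrist_force: [-2.5, -1.4, 6.5]
opening: 0.0001
gripper_force: 3.6
clock: 9.1
tcp_pos: [0.4768, 0.1429, 0.0847]
tool_rot: [-0.0, 0.742, 0.671, -0.0]
wrist_force: [-1.9, -0.9, 7.7]
opening: -0.0004
gripper_force: 3.7
jaw travel mm {'top': (np.float64(15.336269959807396), np.float32(0.34429467)), 'scene': (np.float64(15.831585608422756), np.float32(0.15425499))}
```

```bash
python3 -m inch '[[0,0,0,0,0,-0.015,1],[0,0,0,-0.0425,0,-0.015,1],[0,0,0,-0.0425,0,-0.0025,1],[0,0,0,-0.0425,0,0,1],[0,0,0,-0.0375,0,0,1],[0,0,0,-0.0325,0,0,1],[0,0,0,-0.0275,0,0,1],[0,0,0,-0.0225,0,0,1],[0,0,0,-0.0175,0,0,1],[0,0,0,-0.0125,0,0,1],[0,0,0,-0.0125,0,0,1]]'; cat > look.py <<'E'
import sys
from meas import *
np.set_printoptions(linewidth=220)
jaw(4); out=[]
for c in('top','scene'):
    im=np.load(c+'_last.npy'); p=P[c]
    yy=np.arange(.05,.11,.0002); xx=np.arange(-.055,.015,.0002); YY,XX=np.meshgrid(yy,xx)
    uv=proj(c,F2W(p,np.c_[XX.ravel(),YY.ravel(),np.full(XX.size,.048)])).astype(np.float32).reshape(len(xx),len(yy),2)
    r=cv2.remap(np.clip(im,0,255).astype(np.uint8),uv[...,0],uv[...,1],cv2.INTER_CUBIC)
    r=np.ascontiguousarray(r)
    for k in range(0,len(yy),25): cv2.line(r,(k,0),(k,6 if k%50 else 12),(255,0,0),1)
    out.append(r)
    Y=np.arange(.070,.1,.001)
    for x,z in((-.039,.048),(-.035,.048),(-.026,.05),(-.02,.05),(-.01,.05)):
        print(c,x,samp(im.mean(2).astype(np.float32),proj(c,F2W(p,np.c_[np.full(len(Y),x),Y,np.full(len(Y),z)]))).astype(int).tolist())
save(sys.argv[1],np.hstack(out))
E
python3 look.py rect1.png
```

```text
clock: 10.4
tcp_pos: [0.4763, 0.1382, 0.0848]
tool_rot: [-0.0, 0.742, 0.671, -0.0]
wrist_force: [-2.6, -0.2, 9.1]
opening: 0.0
gripper_force: 4.4
jaw travel mm {'top': (np.float64(18.856619872152805), np.float32(0.90587854)), 'scene': (np.float64(18.84776221960783), np.float32(0.16420567))}
top -0.039 [128, 128, 128, 129, 129, 127, 124, 119, 109, 97, 91, 85, 86, 93, 99, 105, 110, 107, 102, 96, 91, 87, 91, 94, 102, 111, 116, 121, 125, 125]
top -0.035 [151, 152, 154, 154, 155, 155, 152, 149, 135, 120, 107, 98, 91, 98, 104, 112, 120, 119, 111, 103, 95, 87, 89, 93, 97, 103, 108, 111, 115, 116]
top -0.026 [140, 140, 140, 141, 141, 141, 141, 142, 142, 143, 145, 146, 147, 147, 146, 144, 137, 129, 124, 120, 117, 115, 114, 114, 114, 114, 114, 114, 116, 117]
top -0.02 [152, 151, 151, 151, 151, 152, 153, 154, 155, 155, 155, 154, 152, 150, 146, 143, 142, 141, 140, 138, 134, 125, 116, 109, 103, 100, 100, 101, 101, 101]
top -0.01 [151, 150, 150, 150, 150, 150, 150, 151, 153, 155, 155, 156, 154, 151, 146, 137, 127, 122, 117, 114, 112, 111, 111, 110, 111, 113, 114, 115, 115, 114]
scene -0.039 [65, 64, 63, 63, 64, 65, 67, 73, 79, 86, 94, 102, 110, 117, 124, 130, 135, 138, 141, 139, 136, 133, 126, 117, 109, 100, 91, 84, 79, 75]
scene -0.035 [90, 86, 81, 77, 75, 74, 74, 75, 81, 88, 95, 103, 111, 120, 128, 135, 143, 147, 149, 150, 147, 141, 134, 125, 114, 104, 94, 86, 78, 71]
scene -0.026 [208, 206, 204, 205, 204, 206, 205, 204, 205, 206, 201, 194, 187, 175, 160, 143, 125, 107, 90, 78, 72, 67, 63, 62, 62, 62, 62, 62, 63, 62]
scene -0.02 [228, 228, 227, 227, 227, 227, 227, 226, 226, 226, 224, 221, 217, 209, 193, 175, 157, 136, 115, 96, 84, 74, 66, 63, 62, 61, 61, 61, 62, 62]
scene -0.01 [225, 226, 226, 225, 225, 225, 224, 224, 224, 223, 222, 220, 213, 203, 193, 175, 154, 134, 115, 98, 83, 72, 67, 64, 62, 62, 61, 61, 61, 62]
```

View pics/rect1.png

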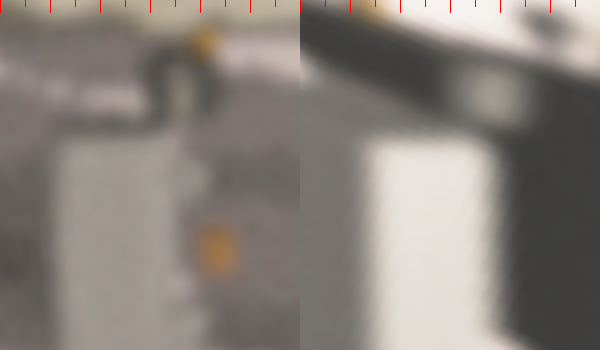

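```bash
cat > edges.py <<'E'
from meas import *
from scipy.optimize import least_squares
from scipy.special import erf
def step(Y,f,y0):
    w=abs(Y-y0)<6; Yw,fw=Y[w],f[w]
    m=lambda q:q[0]+q[1]*erf((Yw-q[2])/q[3])+q[4]*(Yw-y0)
    r=least_squares(lambda q:m(q)-fw,[fw.mean(),(fw[-1]-fw[0])/2,y0,2.,0],bounds=([0,-200,y0-5,.8,-5],[255,200,y0+5,5,5])); return r.x[2],r.x[3],np.sqrt(np.mean(r.fun**2)),r.x[1]
def prof(c,im,x,z,Y): return samp(im.mean(2).astype(np.float32),proj(c,F2W(P[c],np.c_[np.full(len(Y),x),Y/1000,np.full(len(Y),z)])))
def run(trav):
  Y=np.arange(30,125,.25)
  for c in('top','scene'):
    for nm,im,f0 in(('start',np.load(c+'0.npz')['im'],0),('now',np.load(c+'_last.npy'),trav)):
        for e in(41,65):
            b={'top':.5,'scene':1.5}[c]
            v=np.array([step(Y,prof(c,im,x,.05,Y),e+b+f0) for x in np.arange(-.022,-.004,.002)])
            print(c,nm,e,'edges',v[:,0].round(1).tolist(),'med',np.median(v[:,0]).round(2),'sd',np.median(v[:,1]).round(1),'amp',np.median(v[:,3]).round(0))
        # line: gaussian bump
        L=[]
        for x in(-.041,-.039,-.037,-.035):
            f=prof(c,im,x,.048,Y); w=(Y>79)&(Y<95) if c=='scene' else (Y>82.5)&(Y<90.5)
            m=lambda q:q[0]+q[1]*np.exp(-((Y[w]-q[2])/q[3])**2)+q[4]*(Y[w]-87)
            r=least_squares(lambda q:m(q)-f[w],[80,30,87,4,0]); L.append(round(r.x[2],2))
        print(c,nm,'line',L)
if __name__=='__main__': import sys; run(float(sys.argv[1]))
E
python3 edges.py 19.5
```

```text
top start 41 edges [41.1, 41.6, 41.7, 41.4, 41.3, 41.4, 42.0, 41.8, 41.3] med 41.41 sd 3.4 amp 33.0
top start 65 edges [67.3, 68.0, 67.2, 66.9, 66.3, 65.9, 66.8, 66.5, 66.2] med 66.79 sd 3.0 amp 13.0
top start line [np.float64(85.95), np.float64(86.24), np.float64(86.31), np.float64(86.7)]
top now 41 edges [61.6, 61.3, 61.2, 61.3, 61.1, 61.0, 61.0, 60.8, 60.6] med 61.05 sd 3.1 amp 28.0
top now 65 edges [90.0, 86.4, 90.0, 86.3, 85.5, 85.3, 85.4, 85.5, 85.5] med 85.53 sd 3.8 amp -28.0
top now line [np.float64(85.8), np.float64(86.17), np.float64(86.43), np.float64(86.52)]
scene start 41 edges [42.3, 42.4, 42.4, 42.4, 42.5, 42.6, 42.5, 42.5, 42.6] med 42.49 sd 3.8 amp 52.0
scene start 65 edges [66.0, 66.1, 65.9, 65.4, 65.5, 66.1, 66.1, 66.2, 66.4] med 66.06 sd 4.1 amp -45.0
scene start line [np.float64(87.04), np.float64(88.99), np.float64(88.42), np.float64(88.81)]
scene now 41 edges [61.9, 61.9, 62.0, 62.0, 62.0, 62.0, 62.1, 62.1, 62.1] med 62.04 sd 3.8 amp 52.0
scene now 65 edges [86.4, 86.5, 86.5, 86.6, 86.6, 86.7, 86.6, 86.5, 86.6] med 86.58 sd 5.0 amp -108.0
scene now line [np.float64(87.1), np.float64(88.8), np.float64(88.78), np.float64(88.8)]
```

```bash
python3 - <<'E'
from meas import *
out=[]
for c in('top','scene'):
    im=np.clip(np.load(c+'_last.npy'),0,255).astype(np.uint8)
    b={'top':.0004,'scene':.0015}[c]
    q=proj(c,F2W(P[c],[[-.035,.086,.04]]))[0].round().astype(int); h=11
    crop=im[q[1]-h:q[1]+h,q[0]-h:q[0]+h]; s=18
    r=cv2.resize(crop,None,fx=s,fy=s,interpolation=cv2.INTER_NEAREST)
    T=lambda X:tuple(int(v) for v in ((proj(c,F2W(P[c],X))[0]-(q-h)+.5)*s))
    for g,col in((.086,(255,0,0)),(.0873,(0,255,0))):
        g=g+b
        B=[[sx,g+sy,sz] for sz in(.012,.048) for sx,sy in((-.045,-.008),(-.033,-.008),(-.033,.008),(-.045,.008))]
        for i in range(4):
            cv2.line(r,T(B[4+i]),T(B[4+(i+1)%4]),col,1)
            cv2.line(r,T(B[i]),T(B[4+i]),col,1)
        cv2.line(r,T([-.045,g,.048]),T([-.033,g,.048]),col,1)
    j=.0846+b; 
    cv2.line(r,T([-.028,j,.05]),T([.028,j,.05]),(0,0,255),1); cv2.line(r,T([-.028,j,.05]),T([-.028,j-.024,.05]),(0,0,255),1)
    out.append(r)
save('clip.png',np.hstack(out))
E
```

```text
(no output)
```

View pics/clip.png

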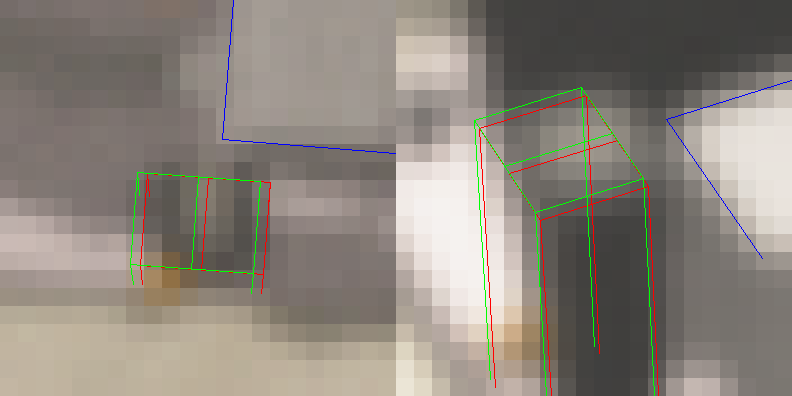

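The top half shows the clip's dark body at columns 162–250, with its line near 206. The scene half shows the clip top lit, centred near (583,148). So the mark sits at about y≈86.2, and the jaw face is roughly 1.3 mm short of it. I'll advance with a small stroke and re-measure.

```bash
python3 -m inch '[[0,0,0,0.005,0,-0.0005,1],[0,0,0,0.01,0,-0.0005,1],[0,0,0,0.0125,0,-0.0005,1],[0,0,0,0.0125,0,-0.0005,1]]'; python3 look.py rect2.png|head -1; python3 edges.py 20.7
```

```text
clock: 11.2
tcp_pos: [0.4767, 0.1431, 0.0847]
tool_rot: [-0.0, 0.742, 0.671, 0.0]
wrist_force: [-1.2, 0.0, 7.4]
opening: -0.0001
gripper_force: 3.6
jaw travel mm {'top': (np.float64(20.901522152125835), np.float32(0.9408206)), 'scene': (np.float64(20.04086995497346), np.float32(0.15631928))}
top start 41 edges [41.1, 41.6, 41.7, 41.4, 41.3, 41.4, 42.0, 41.8, 41.3] med 41.41 sd 3.4 amp 33.0
top start 65 edges [67.3, 68.0, 67.2, 66.9, 66.3, 65.9, 66.8, 66.5, 66.2] med 66.79 sd 3.0 amp 13.0
top start line [np.float64(85.95), np.float64(86.24), np.float64(86.31), np.float64(86.7)]
top now 41 edges [62.6, 62.6, 62.8, 62.7, 62.6, 62.9, 63.0, 62.9, 62.2] med 62.66 sd 3.1 amp 28.0
top now 65 edges [91.0, 91.2, 91.2, 90.3, 86.2, 85.2, 85.0, 85.1, 85.0] med 86.23 sd 3.4 amp -21.0
top now line [np.float64(85.99), np.float64(86.27), np.float64(86.36), np.float64(86.42)]
scene start 41 edges [42.3, 42.4, 42.4, 42.4, 42.5, 42.6, 42.5, 42.5, 42.6] med 42.49 sd 3.8 amp 52.0
scene start 65 edges [66.0, 66.1, 65.9, 65.4, 65.5, 66.1, 66.1, 66.2, 66.4] med 66.06 sd 4.1 amp -45.0
scene start line [np.float64(87.04), np.float64(88.99), np.float64(88.42), np.float64(88.81)]
scene now 41 edges [63.0, 63.1, 63.2, 63.2, 63.2, 63.3, 63.3, 63.3, 63.3] med 63.24 sd 3.9 amp 53.0
scene now 65 edges [87.8, 88.0, 87.8, 88.0, 88.0, 88.0, 88.0, 88.1, 88.0] med 87.97 sd 5.0 amp -101.0
scene now line [np.float64(86.98), np.float64(88.94), np.float64(89.02), np.float64(88.81)]
```

View pics/rect2.png

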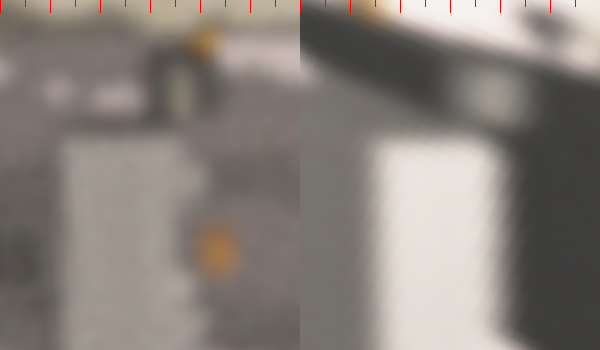

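The rectified views show the jaw edge (column ~180) almost level with the line in the top view. In the scene view the lit clip top (columns 445–530) is centred slightly ahead of the jaw edge. I'll check once more in linear light, using the known 24 mm jaw width as a control.

```bash
cat > lin.py <<'E'
from edges import *
def box(Y,f,y0,w0):  # fit blurred box: centre, separate backgrounds
    w=abs(Y-y0)<w0; Yw,fw=Y[w],f[w]
    return Yw,fw
def run2(trav,tag='_last.npy'):
  Y=np.arange(30,125,.25)
  for gam in(1.,1.5,2.2):
    for c in('top','scene'):
      im=255*(np.load(c+tag)/255.)**gam; im0=255*(np.load(c+'0.npz')['im']/255.)**gam
      b={'top':.5,'scene':2}[c]; xs=np.arange(-.022,.006,.002) if c=='scene' else np.arange(-.022,.014,.002)
      m=lambda I,e,X:np.array([step(Y,prof(c,I,x,.05,Y),e+b)[0] for x in X])
      s0=np.median(m(im0,41,xs)); k=m(im,41+trav,xs); f=m(im,65+trav,xs)
      L=[]
      for x in(-.040,-.038,-.036,-.034):
        F=prof(c,im,x,.048,Y)
        if c=='scene':  # lit clip top: 16 mm box, blurred
            w=(Y>77)&(Y<100); q0=[20,60,88,7,3]
            g=lambda q:q[0]+q[1]*.5*(erf((Y[w]-q[2]+q[3])/q[4])-erf((Y[w]-q[2]-q[3])/q[4]))
        else:
            w=(Y>82)&(Y<91); q0=[60,30,86.3,3,0]
            g=lambda q:q[0]+q[1]*np.exp(-((Y[w]-q[2])/q[3])**2)+q[4]*(Y[w]-86.3)
        L.append(least_squares(lambda q:g(q)-F[w],q0).x[2])
      print(gam,c,'start back %.2f'%s0,'now back %.2f+-%.2f front %.2f+-%.2f'%(np.median(k),k.std()/len(k)**.5,np.median(f),f.std()/len(f)**.5),'line',np.round(L,2),'travel %.2f'%(np.median(k)-s0))
if __name__=='__main__': import sys; run2(float(sys.argv[1]))
E
python3 lin.py 20.6
```

```text
1.0 top start back 41.58 now back 62.58+-0.08 front 88.72+-0.58 line [86.15 86.32 86.37 86.38] travel 20.99
1.0 scene start back 42.56 now back 63.29+-0.03 front 87.92+-0.02 line [87.98 88.02 88.08 88.16] travel 20.72
1.5 top start back 41.80 now back 62.71+-0.06 front 88.60+-0.57 line [86.16 86.32 86.38 86.4 ] travel 20.91
1.5 scene start back 42.84 now back 63.57+-0.03 front 87.35+-0.02 line [87.98 88.05 88.11 88.24] travel 20.72
2.2 top start back 41.99 now back 62.89+-0.05 front 88.45+-0.57 line [86.17 86.31 86.38 86.42] travel 20.89
2.2 scene start back 43.21 now back 63.94+-0.03 front 86.69+-0.03 line [87.97 88.09 88.16 88.32] travel 20.74
```

```bash
python3 -m inch '[[0,0,0,0,0,-0.015,1],[0,0,0,-0.025,0,-0.015,1],[0,0,0,-0.025,0,-0.015,1],[0,0,0,-0.025,0,-0.0025,1],[0,0,0,-0.025,0,0,1],[0,0,0,-0.025,0,0,1],[0,0,0,-0.023,0,0,1],[0,0,0,-0.0205,0,0,1],[0,0,0,-0.0205,0,0,1],[0,0,0,-0.0205,0,-0.015,1],[0,0,0,-0.0205,0,-0.03,1]]'; python3 - <<'E'
import meas,lin
meas.jaw(5); lin.run2(21.0)
E
```

```text
clock: 12.7
tcp_pos: [0.4752, 0.1342, 0.0955]
tool_rot: [-0.0, 0.742, 0.671, -0.0]
wrist_force: [0.9, 0.4, -0.3]
opening: 0.0001
gripper_force: 0.0
jaw travel mm {'top': (np.float64(20.809024270623922), np.float32(0.9977284)), 'scene': (np.float64(20.470406781882048), np.float32(0.16091388))}
1.0 top start back 41.58 now back 63.11+-0.04 front 87.81+-0.50 line [86.13 86.25 86.35 86.45] travel 21.53
1.0 scene start back 42.56 now back 63.74+-0.04 front 88.36+-0.03 line [87.98 88.05 88.1  88.19] travel 21.17
1.5 top start back 41.80 now back 63.26+-0.05 front 87.68+-0.50 line [86.14 86.25 86.36 86.47] travel 21.47
1.5 scene start back 42.84 now back 64.01+-0.05 front 87.80+-0.03 line [87.98 88.08 88.13 88.26] travel 21.17
2.2 top start back 41.99 now back 63.45+-0.05 front 87.51+-0.50 line [86.15 86.26 86.37 86.48] travel 21.46
2.2 scene start back 43.21 now back 64.37+-0.05 front 87.14+-0.03 line [87.97 88.11 88.17 88.33] travel 21.17
```

The jaw and line agree: the scene view puts the jaw about 0.2 mm short and the absolute estimates put it about 0. Now the lever.

```bash
python3 -c "
from h import *
need([0,-.134,.075]); R,t=frame(POSE)
for n in('thick_block','lever_paddle'):
    b=robot.boxes_of(n,'scene'); b=b or [None]
    if b[0]: print(n,b[0]['conf'],(ray_z('scene',b[0]['xy'],.05)-t)@R)
print((ray_z('top',(567/3.636+200,130/3.636+130),.05)-t)@R)"
```

```text
clock 13.2 tcp fixt [ 0.0141 -0.03    0.0956] F [-0.67 -0.65  0.06]
turn [-0.0007  0.0001 -0.0003] shift [-0.26   -0.0352  0.0516]
thick_block 0.58 [ 0.09356307 -0.14490574  0.05      ]
lever_paddle 0.61 [ 0.0030694  -0.11824827  0.05      ]
[ 0.10058397 -0.12280856  0.05      ]
```

```bash
python3 -m inch '[[0,0,0,0,0,-0.03,1],[0,0,0,-0.13,-0.0176,-0.03,1],[0,0,0,-0.26,-0.0352,-0.03,1],[0,0,0,-0.26,-0.0352,-0.03,1],[0,0,0,-0.26,-0.0352,0,1],[0,0,0,-0.26,-0.0352,0.05,1],[0,0,0,-0.26,-0.0352,0.05,1]]'; python3 -m inch '[[0,0,0,0,0,0.0125,1],[0,0,0,0,0,0.025,1],[0,0,0,0,0,0.0375,1],[0,0,0,0,0,0.05,1]]';  python3 -m inch '[[0,0,0,0,0,0.0125,1],[0,0,0,0,0,0.025,1],[0,0,0,0,0,0.0375,1],[0,0,0,0,0,0.0375,1]]'; python3 -c "
from h import *
need([0,-.134,.033])"
```

```text
clock: 14.0
tcp_pos: [0.4491, 0.0334, 0.0733]
tool_rot: [-0.002, 0.741, 0.671, -0.002]
wrist_force: [-1.5, -0.9, -0.4]
opening: -0.0002
gripper_force: 0.0
clock: 14.4
tcp_pos: [0.4519, 0.0323, 0.0561]
tool_rot: [0.001, 0.741, 0.671, 0.0]
wrist_force: [-0.3, 0.3, 0.5]
opening: 0.0
gripper_force: 0.4
clock: 14.8
tcp_pos: [0.4506, 0.0323, 0.04]
tool_rot: [-0.001, 0.742, 0.671, -0.0]
wrist_force: [0.1, -0.9, -0.4]
opening: 0.0002
gripper_force: 0.0
clock 14.8 tcp fixt [-0.0005 -0.1339  0.04  ] F [ 0.1  -0.87 -0.39]
turn [-0.0022 -0.0003 -0.0006] shift [-0.0002  0.0012  0.0176]
```

```bash
python3 -m inch '[[0,0,0,0,0,0.008,1],[0,0,0,0,0,0.015,1],[0,0,0,0,0,0.015,1]]'; python3 -m inch '[[0,0,0,0,0,0.0025,1],[0,0,0,0,0,0.0025,1]]'; python3 -m inch '[[0,0,0,0,0,0.0015,1],[0,0,0,0,0,0.0015,1]]'
```

```text
clock: 15.1
tcp_pos: [0.451, 0.0322, 0.0346]
tool_rot: [-0.0, 0.742, 0.671, -0.0]
wrist_force: [0.6, -0.9, 0.7]
opening: 0.0003
gripper_force: 0.0
clock: 15.3
tcp_pos: [0.4512, 0.0322, 0.0339]
tool_rot: [-0.0, 0.742, 0.671, 0.0]
wrist_force: [0.3, 0.1, 0.4]
opening: 0.0001
gripper_force: 0.0
clock: 15.5
tcp_pos: [0.4513, 0.0322, 0.0335]
tool_rot: [-0.0, 0.742, 0.671, -0.0]
wrist_force: [-0.5, 1.2, 1.1]
opening: -0.0001
gripper_force: 0.8
```

```bash
python3 -m inch '[[0,0,0,0,0,0.0015,1],[0,0,0,0,0,0.0015,1]]'; python3 -m inch '[[0,0,0,0,0,0.0015,1],[0,0,0,0,0,0.0015,1]]'; python3 -m inch '[[0,0,0,0,0,0.001,1],[0,0,0,0,0,0.001,1]]'
```

```text
clock: 15.7
tcp_pos: [0.4514, 0.0322, 0.0333]
tool_rot: [-0.0, 0.742, 0.671, -0.0]
wrist_force: [-1.5, -0.4, 6.1]
opening: 0.0002
gripper_force: 2.8
clock: 15.9
tcp_pos: [0.4514, 0.0322, 0.0332]
tool_rot: [-0.0, 0.742, 0.671, -0.0]
wrist_force: [-3.2, 0.1, 9.0]
opening: -0.0001
gripper_force: 4.6
clock: 16.1
tcp_pos: [0.4515, 0.0322, 0.0331]
tool_rot: [-0.0, 0.742, 0.671, -0.0]
wrist_force: [-4.9, -0.7, 11.9]
opening: -0.0001
gripper_force: 5.7
```

The lever is at its stop (stiff contact at 33 mm, up to 12 N). Next I retreat and check.

```bash
python3 -m inch '[[0,0,0,0,0,-0.03,1],[0,0,0,0,0,-0.12,1],[0,0,0,0,0,-0.24,1],[0,0,0,0,0,-0.36,1],[0,0,0,0,0,-0.45,1],[0,0,0,0,0,-0.45,1],[0,0,0,0,0,-0.45,1]]'; python3 - <<'E'
import meas,lin
from h import *
meas.jaw(5); lin.run2(21.2)
ims=[np.load(c+'_last.npy').astype(np.uint8) for c in('top','scene')]
a=cv2.resize(ims[0][130:290,200:420],(400,291),interpolation=3); b=cv2.resize(ims[1][110:330,130:350],(400,400),interpolation=3)
save('v2.png',np.hstack([np.vstack([a,np.zeros((109,400,3),np.uint8)]),b]))
E
```

```text
clock: 16.8
tcp_pos: [0.4517, 0.0322, 0.2129]
tool_rot: [0.001, 0.742, 0.671, 0.001]
wrist_force: [-0.5, -0.3, -0.0]
opening: 0.0002
gripper_force: 0.0
jaw travel mm {'top': (np.float64(20.734656457789242), np.float32(0.9226932)), 'scene': (np.float64(20.475433483719826), np.float32(0.16000204))}
1.0 top start back 41.58 now back 63.03+-0.05 front 87.80+-0.51 line [86.09 86.21 86.33 86.48] travel 21.44
1.0 scene start back 42.56 now back 63.76+-0.04 front 88.34+-0.03 line [87.96 88.02 88.1  88.18] travel 21.19
1.5 top start back 41.80 now back 63.20+-0.05 front 87.67+-0.51 line [86.1  86.22 86.34 86.49] travel 21.41
1.5 scene start back 42.84 now back 64.04+-0.05 front 87.79+-0.03 line [87.95 88.04 88.13 88.25] travel 21.19
2.2 top start back 41.99 now back 63.45+-0.07 front 87.50+-0.49 line [86.11 86.23 86.35 86.5 ] travel 21.46
2.2 scene start back 43.21 now back 64.40+-0.05 front 87.13+-0.03 line [87.94 88.07 88.17 88.33] travel 21.19
```

View pics/v2.png

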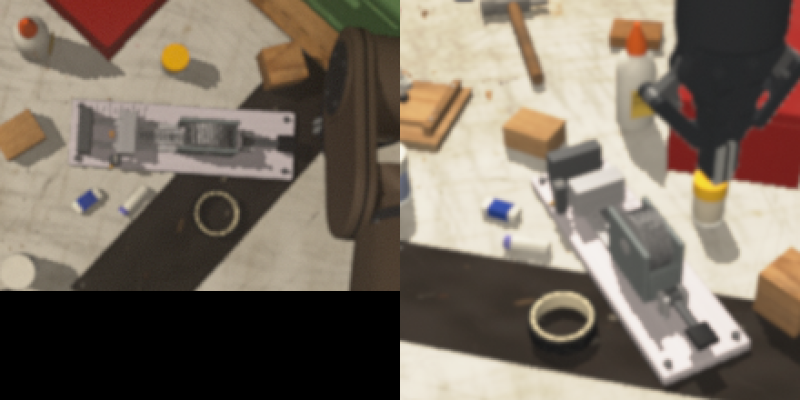

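The lever lies level at about (703,335) in the scene half, the jaw stands beside the clip at its mark, the bystanders are where they were, and the arm is clear. Handing in.

```bash
python3 -c "
from station import robot
print(robot.finish_job())"
```

```text
the job is handed in; nothing more can be done
None
```

I rolled the jaw level with the gauge mark (by the camera measurements, within about half a millimetre), pressed the lock lever down to its stop, moved the arm clear and handed the job in at about 17 s; no verdict was returned.

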